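Slide the lint roller into its case

ROBOT

A 6-joint arm with a two-finger parallel gripper is mounted at the origin on the work surface. World frame = base frame: x ahead of the robot, y to its left, z up, the work surface at z = 0. Lengths are in m, angles in rad, forces in N, time in s.
With the tool pointing down it reaches from about 0.35 to 0.975 m from the base axis. Payload 17.4 kg.
Tool frame: the origin (TCP) lies at the very end of the fingers, on their centre line; the grasp point (between the pads) lies 19 mm behind it (ctrl.grasp_offset is the z of the grasp point in the tool frame, in m); z points along the fingers, y is the line along which they close (so a half turn about z gives the same grasp; the last joint's range is limited). The gripper opens to 85 mm and grips with 20 to 120 N. Pads are 22 mm wide; open, the fingers measure 114 mm over their backs; the gripper's body (76 mm by 85 mm) begins 54 mm behind the grasp point. The pads swing forward as they close: fully open they stand 13 mm farther back than shut.
Start: joints at [-1.198, 0.116, 1.442, -0, 1.584, -0.038], TCP at [0.27, -0.619, 0.231] pointing down, gripper open.
Joint ranges: [-2.83, 2.83], [-0.83, 2.19], [0.07, 2.5], [-1.14, 4.28], [0.01, 3], [-2.97, 2.97]. Speed limits (rad/s): [1.89, 1.89, 2.22, 3.14, 3.14, 3.14].

INTERFACE

Orientations are given as a unit quaternion [x, y, z, w].
In Python, from plant import ctrl, eyes gives the robot as it stands.
- The arm moves only by the tool apply_moves, never from a script. Its argument "targets" is a list of rows, each an object of numbers: "ax", "ay", "az": the turn, a rotation vector about the tool's x, y, z in degrees; "x", "y", "z": the shift along the tool's x, y, z in cm; "jaw": the closure, from -1 (fully open) to 1 (shut). In form: [{"ax": .., "ay": .., "az": .., "x": .., "y": .., "z": .., "jaw": ..}, ...]. A call has exactly 8 rows; each row is the pose to reach, as a shift and turn from the pose commanded when the call began, along the tool's axes at that moment; what a row does not reach only later rows make up. A row lasts 1/10 s, in which the tool goes at most 50 mm and 8.59 degrees, less where a joint would pass 70% of its speed; a pose out of reach is approached as far as the arm can. A call with a gripper value outside its range is refused whole. The fingers move at their own pace and stop on an object; "squeeze" is the grip in N (left out, the last holds). Time passes only in rows, so rows that repeat a pose let the fingers close, or fill a call up. It gives the time, the measured TCP pose, the force, the opening and the grip force at its end, in the units of the state.
- ctrl.get_obs(): the state, without advancing time (a new reading comes with each control period).
- eyes.get_image(name): name is "scene" or "top"; returns the picture (420x560x3 uint8, red, green, blue); there is no depth.
- eyes.camera_model(name): a dict with "intrinsics" (3x3 intrinsics, pixels), "R" (3x3) and "t" (3): a world point X has camera coordinates R X + t. Camera axes: x right, y down, z forward; pixel columns grow to the right and rows downward; lengths in m; the calibration is good to about 2 mm. A picture is of the moment at which its call begins. camera_model takes no time and is no camera call.
- ctrl.close_job(): hands the job in; it is judged then, once.
The state is a dict: "time": time; "joint_pos": joint angles; "dq": joint speeds; "joint_efforts": joint torques, N m; "tool_pos": TCP position; "tcp_rot": TCP orientation; "force": force on the tool from outside, world axes, zero at the start; "ft_torque": the same for the moment, N m; "gripper_width": opening from 0.0 (shut) to 1.0 (fully open); "grasp_force": force on a finger pad.
Only numpy, scipy, OpenCV 4.12 (cv2) and the standard library are available. Lean on these libraries where they do the work, as an engineer would, in place of code of your own. Each camera call takes 0.05 s, during which the arm holds its last target. There are 200 camera calls.

TASK

On top of the dressing-room island, pick up the lint roller by its blue handle and slide it, handle up, into the matching blue case, not the grey one. Guide it down into the case in the grip rather than dropping it in from above, let go with the roller sitting on the bottom, and do not knock over the amber cologne bottle.

Things in the scene. Friction and masses are not known exactly. Their poses are not given: they have to be found in the camera images.
- roller_center (a point): Loose lint roller, about 0.12 kg, 165 mm tall, standing on the flat foot of its white paper roll: roll 48 mm across and 80 mm tall, then a blue collar (48 mm across, 6 mm thick), then a plain round blue handle 26 mm across, 79 mm long, pointing up. This point is on its axis half-way up, 82.5 mm above the foot; the handle spans 3.5 to 82.5 mm above it. z points up the handle.
- blue_case: Blue case fixed to the top: upright round plastic tube, open at the top, 90 mm tall. Bore 60 mm across from its inner floor (5 mm up) to 66 mm height, then flaring to 84 mm inside, 92 mm outside, at the mouth. Origin: centre of its underside, z up. With the roller fully in, the roller's point is 87.5 mm above this origin and its handle stands out of the mouth.
- grey_case: Grey case of the same shape and size as the blue one, also fixed to the top and empty. Not to be used. Origin: centre of its underside, z up.
- cologne_center (a point): Loose amber cologne bottle standing upright, 60 mm across, 105 mm tall, 0.3 kg; not to be knocked over. This point is on its axis half-way up; z up. A flat round polish tin with a pale lid (72 mm across, 28 mm tall) and a dark wooden shoe brush (150 x 50 x 40 mm) also lie about; they play no part.
Not all that is in view belongs to the job. Of the things that look like the part that bears roller_center, take the one that is nearest to the robot's base at the start.

How it is judged:
On the way:
1. the roller, still held in the fingers, has its foot at least 35 mm below the mouth of the blue case (z of roller_center in the frame of blue_case below 0.1375 m and horizontal distance between roller_center and blue_case below 0.02 m and contact force between the fingers and roller above 0.5 N), for 0.1 s.
At the end, for the whole second after the job is handed in: The roller stands at rest in the blue case, handle up and within 0.2 rad of upright, its axis within 15 mm of the case's and its foot within 10 mm of the case's inner floor, released (z of roller_center in the frame of blue_case below 0.0975 m and horizontal distance between roller_center and blue_case below 0.015 m and angle between roller_center's own z axis and vertical below 0.2 rad and linear speed of roller below 0.05 m/s); the robot touches nothing.
It fails at once if the cologne bottle is knocked over (tilted by more than 0.6 rad) (angle between cologne_center's own z axis and vertical above 0.6 rad).
It also fails if it takes over 45 s, if anything falls off the work surface, if the arm or the gripper's body presses on something with over 40 N, if the wrist force passes 120 N, or if a joint passes its speed limit or range.

## Working session

There is one attempt and no reset: what is moved stays moved. The work goes in short steps, Python scripts to look and compute and a tool call to move; the robot and the scene stay as the last step left them, time stands still between calls to the robot, and variables do not carry over. Pictures are saved under pics/ and viewed, at most 10 in all, crops included, and the job is handed in when it is done.

Besides the shell and the picture viewer there is one more tool, called after "Call:" by a JSON object that holds its "op" and its "data". apply_moves: Moves the arm, as the interface text tells. Its arguments: {"type":"object","properties":{"targets":{"type":"array","items":{"type":"object","properties":{"ax":{"type":"number"},"ay":{"type":"number"},"az":{"type":"number"},"x":{"type":"number"},"y":{"type":"number"},"z":{"type":"number"},"jaw":{"type":"number"}}}},"squeeze":{"type":"number"}},"required":["targets"]}

```bash
mkdir -p pics; ls
python3 - <<'E'
from plant import ctrl, eyes
import cv2
for n in("scene","top"):
    cv2.imwrite(f"pics/{n}0.png",eyes.get_image(n)[:,:,::-1])
    m=eyes.camera_model(n);print(n,m["intrinsics"],m["R"],m["t"])
o=ctrl.get_obs();print(o["tool_pos"],o["tcp_rot"],o["time"])
E
```

```text
pics
scene [[422.90051271   0.         284.02576772]
 [  0.         422.90051271 215.89401136]
 [  0.           0.           1.        ]] [[-0.85098786  0.52485844  0.01852793]
 [ 0.39270179  0.65934593 -0.64113044]
 [-0.34871904 -0.53831827 -0.76720823]] [ 0.47204017 -0.18440969  1.03005626]
top [[543.80509794   0.         279.84626325]
 [  0.         543.80509794 208.95285526]
 [  0.           0.           1.        ]] [[-0.00446291 -0.99984157  0.01723122]
 [-0.99468849  0.00266659 -0.10289656]
 [ 0.10283431 -0.01759892 -0.9945428 ]] [-0.00748655  0.56912173  1.25131084]
[ 0.26948191 -0.61871279  0.23066958] [ 9.78980375e-01  2.03953873e-01 -8.12865969e-05 -4.85749063e-04] 0.1
```

View pics/scene0.png

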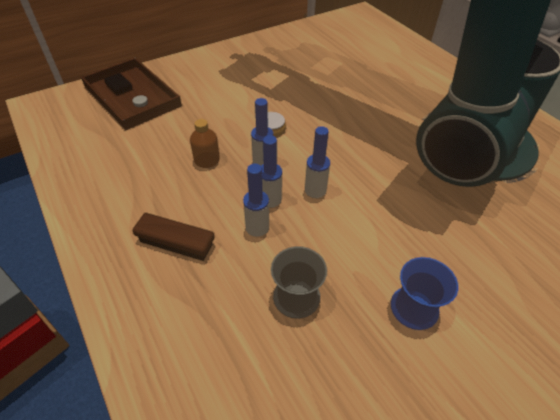

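View pics/top0.png

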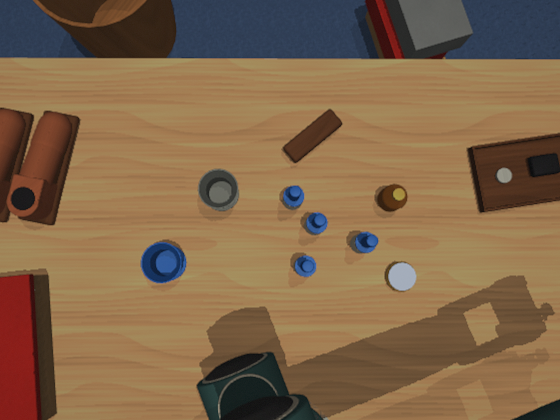

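The top view shows four look-alike rollers, at about (293,196), (317,222), (366,242) and (305,265). In the scene view they are at (255,200), (270,170), (262,130) and (318,160). The blue case is at top (164,262), the grey case at (219,189) and the cologne at (392,197). The lowest roller in the top view, (305,265), seems nearest the base; I'll check it with numbers and a crop.

```bash
cat > h.py <<'E'
import numpy as np, cv2
from plant import ctrl, eyes
def ray(n,p):
    m=eyes.camera_model(n);R=np.array(m["R"]);c=-R.T@np.array(m["t"])
    return c,R.T@np.linalg.solve(np.array(m["intrinsics"]),[*p,1])
def atz(n,p,z):
    c,d=ray(n,p);return (c+d*(z-c[2])/d[2]).round(4)
def proj(n,X):
    m=eyes.camera_model(n);q=np.array(m["intrinsics"])@(np.array(m["R"])@np.array(X)+np.array(m["t"]));return (q[:2]/q[2]).round(1)
E
python3 - <<'E'
from h import *
for p in [(293,196),(317,222),(366,242),(305,265)]:
    X=atz("top",p,.1);print(p,X,np.hypot(*X[:2]),"tip in scene",proj("scene",[X[0],X[1],.165]))
for n,p in [("blue",(164,262)),("grey",(219,189)),("cologne",(392,197)),("tin",(401,276))]:print(n,atz("top",p,.07))
t=cv2.imread("pics/top0.png")[170:300,270:420]; s=cv2.imread("pics/scene0.png")[90:250,230:340]
t2=cv2.imread("pics/top0.png")[230:295,130:200]
cv2.imwrite("pics/c0.png",np.hstack([cv2.resize(t,(450,390),interpolation=2),cv2.resize(s,(268,390),interpolation=2)]))
E
```

```text
(293, 196) [ 0.5908 -0.0378  0.1   ] 0.5920080067026121 tip in scene [256.  166.9]
(317, 222) [ 0.5324 -0.0907  0.1   ] 0.540070597237065 tip in scene [269.9 138.2]
(366, 242) [ 0.4876 -0.199   0.1   ] 0.5266448138926273 tip in scene [261.7 100.2]
(305, 265) [ 0.4375 -0.0631  0.1   ] 0.44202699012616864 tip in scene [321.6 129.7]
blue [0.4456 0.2523 0.07  ]
grey [0.6111 0.13   0.07  ]
cologne [ 0.5918 -0.2662  0.07  ]
tin [ 0.4118 -0.282   0.07  ]
```

View pics/c0.png

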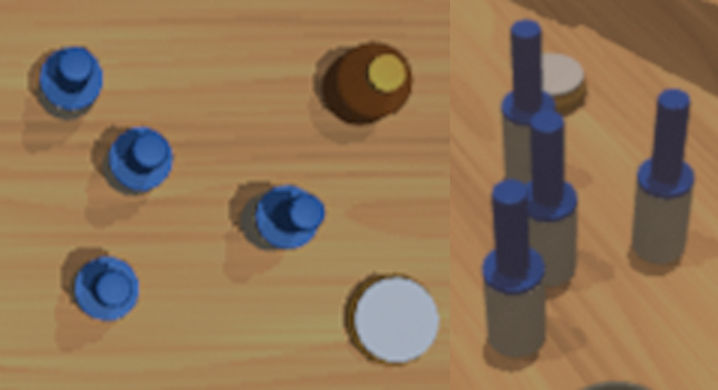

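The crop shows four identical rollers, all standing. The top-view one at (305,266) stands alone (scene 318,165) and is 0.44 m from the base; the others are at 0.53–0.59 m, so it's the one meant. Next I refine the roller and the blue case mouth.

Run:
```python
from h import *
from scipy.optimize import least_squares
from scipy.spatial.transform import Rotation as Ro
def mask(n,box):
    x0,x1,y0,y1=box;h=cv2.cvtColor(cv2.imread(f"pics/{n}0.png"),cv2.COLOR_BGR2HSV)
    m=cv2.inRange(h,(105,110,40),(130,255,255));k=np.zeros_like(m);k[y0:y1,x0:x1]=m[y0:y1,x0:x1];return k
def sil(n,circs):
    # silhouette of stacked circles
    P=np.zeros((420,560),np.uint8)
    for x,y,ra,za,rb,zb in circs:
        a=np.linspace(0,2*np.pi,60)
        pts=np.array([proj(n,[x+r*np.cos(t),y+r*np.sin(t),z]) for r,z in((ra,za),(rb,zb)) for t in a])
        P|=cv2.fillConvexPoly(np.zeros_like(P),cv2.convexHull((pts*16).astype(np.int32)),255,shift=4)
    return P
def cost(v,ms,shape):
    return sum(np.count_nonzero(sil(n,shape(*v))!=m) for n,m in ms)
from scipy.optimize import minimize
rol=lambda x,y:[(x,y,.024,.080,.024,.086),(x,y,.013,.086,.013,.165)]
case=lambda x,y:[(x,y,.034,.0,.034,.066),(x,y,.034,.066,.046,.09)]
for nm,shape,g,b in [("roller",rol,(.4375,-.063),{"top":(285,325,245,290),"scene":(300,340,120,175)}),("case",case,(.4456,.2523),{"top":(130,200,230,295),"scene":(380,470,250,335)})]:
    for ns in (["top"],["scene"],["top","scene"]):
        ms=[(n,mask(n,b[n])) for n in ns]
        r=minimize(cost,g,(ms,shape),method="Nelder-Mead",options=dict(initial_simplex=[g,(g[0]+.01,g[1]),(g[0],g[1]+.01)],xatol=2e-4))
        print(nm,ns,r.x.round(4),r.fun,[np.count_nonzero(m) for _,m in ms])
o=ctrl.get_obs();print(Ro.from_quat(o["tcp_rot"]).as_matrix().round(4),o["tool_pos"],o["gripper_width"])
```

```text
Traceback (most recent call last):
  File "h.py", line 9, in proj
    m=eyes.camera_model(n);q=np.array(m["intrinsics"])@(np.array(m["R"])@np.array(X)+np.array(m["t"]));return (q[:2]/q[2]).round(1)
ValueError: time passes only in moves, steps and waits
```

```bash
sed -i 's/eyes.camera_model(n)/cam(n)/; s/^def ray/import functools\ncam=functools.cache(eyes.camera_model)\ndef ray/; s/.round(1)/.round(2)/' h.py
cat > fit.py <<'E'
from h import *
from scipy.optimize import minimize
A=np.linspace(0,2*np.pi,60)
def mask(f,box):
    x0,x1,y0,y1=box;h=cv2.cvtColor(cv2.imread(f),cv2.COLOR_BGR2HSV)
    m=cv2.inRange(h,(105,110,40),(130,255,255));k=np.zeros_like(m);k[y0:y1,x0:x1]=m[y0:y1,x0:x1];return k
def sil(n,circs):
    P=np.zeros((420,560),np.uint8)
    for x,y,ra,za,rb,zb in circs:
        pts=np.array([proj(n,[x+r*np.cos(t),y+r*np.sin(t),z]) for r,z in((ra,za),(rb,zb)) for t in A])
        P|=cv2.fillConvexPoly(np.zeros_like(P),cv2.convexHull((pts*16).astype(np.int32)),255,shift=4)
    return P
def fit(shape,g,ms):
    c=lambda v:sum(np.count_nonzero(sil(n,shape(*v))!=m) for n,m in ms)
    return minimize(c,g,method="Nelder-Mead",options=dict(initial_simplex=[g,(g[0]+.01,g[1]),(g[0],g[1]+.01)],xatol=2e-4))
E
python3 - <<'E'
from fit import *
from scipy.spatial.transform import Rotation as Ro
rol=lambda x,y:[(x,y,.024,.080,.024,.086),(x,y,.013,.086,.013,.165)]
case=lambda x,y:[(x,y,.034,.0,.034,.066),(x,y,.034,.066,.046,.09)]
for nm,shape,g,b in [("roller",rol,(.4375,-.063),{"top":(285,325,245,290),"scene":(300,340,120,175)}),("case",case,(.4456,.2523),{"top":(130,200,230,295),"scene":(380,470,250,335)})]:
    for ns in (["top"],["scene"],["top","scene"]):
        ms=[(n,mask(f"pics/{n}0.png",b[n])) for n in ns]
        r=fit(shape,g,ms);print(nm,ns,r.x.round(4),r.fun,[np.count_nonzero(m) for _,m in ms])
o=ctrl.get_obs();print(Ro.from_quat(o["tcp_rot"]).as_matrix().round(4),o["tool_pos"],o["gripper_width"],o["time"],ctrl.grasp_offset)
E
```

```text
roller ['top'] [ 0.4358 -0.0654] 55.0 [np.int64(338)]
roller ['scene'] [ 0.4341 -0.0697] 625.0 [np.int64(158)]
roller ['top', 'scene'] [ 0.4342 -0.0653] 695.0 [np.int64(338), np.int64(158)]
case ['top'] [0.4447 0.2509] 93.0 [np.int64(1412)]
case ['scene'] [0.4437 0.2539] 2400.0 [np.int64(894)]
case ['top', 'scene'] [0.4447 0.2526] 2509.0 [np.int64(1412), np.int64(894)]
[[ 9.168e-01  3.993e-01 -4.000e-04]
 [ 3.993e-01 -9.168e-01  9.000e-04]
 [ 0.000e+00 -1.000e-03 -1.000e+00]] [ 0.26948191 -0.61871279  0.23066958] 1.001406327428127 0.1 -0.0187
```

Call:
{"op": "apply_moves", "data": {"targets": [{"x":3,"y":-3.6,"jaw":-1},{"x":6.2,"y":-7.3,"jaw":-1},{"x":9.4,"y":-11,"jaw":-1},{"x":12.6,"y":-14.8,"jaw":-1},{"x":15.8,"y":-18.6,"jaw":-1},{"x":19,"y":-22.4,"jaw":-1},{"x":22,"y":-26,"jaw":-1},{"x":25,"y":-29.5,"jaw":-1}]}}

```text
validation failed for argument at $.ta...
```

Call:
{"op": "apply_moves", "data": {"targets": [{"x":3,"y":-3.6,"jaw":-1},{"x":6,"y":-7,"jaw":-1},{"x":8.5,"y":-10,"jaw":-1},{"x":10.5,"y":-12.5,"jaw":-1},{"x":12,"y":-14.2,"jaw":-1},{"x":12.4,"y":-14.6,"jaw":-1},{"x":12.4,"y":-14.6,"jaw":-1},{"x":12.4,"y":-14.6,"jaw":-1}]}}

```text
validation failed for argument at $.ta...
```

Run:
```python
from h import *
from scipy.spatial.transform import Rotation as Ro
o=ctrl.get_obs();T=Ro.from_quat(o["tcp_rot"]).as_matrix();print(T.round(4),o["tool_pos"],o["time"])
print("shift cm",T.T@(np.array([.436,-.065,.118])-o["tool_pos"])*100)
t=eyes.get_image("top")[:,:,::-1];s=eyes.get_image("scene")[:,:,::-1]
cv2.imwrite("pics/top1.png",t);cv2.imwrite("pics/scene1.png",s)
cv2.imwrite("pics/c1.png",np.hstack([cv2.resize(t[200:320,230:370],(420,360)),cv2.resize(s[50:210,240:400],(360,360))]))
```

```text
[[ 9.168e-01  3.993e-01 -4.000e-04]
 [ 3.993e-01 -9.168e-01  9.000e-04]
 [ 0.000e+00 -1.000e-03 -1.000e+00]] [ 0.26948191 -0.61871279  0.23066958] 0.1
shift cm [ 37.37765386 -44.10395835  11.31182943]
```

View pics/c1.png

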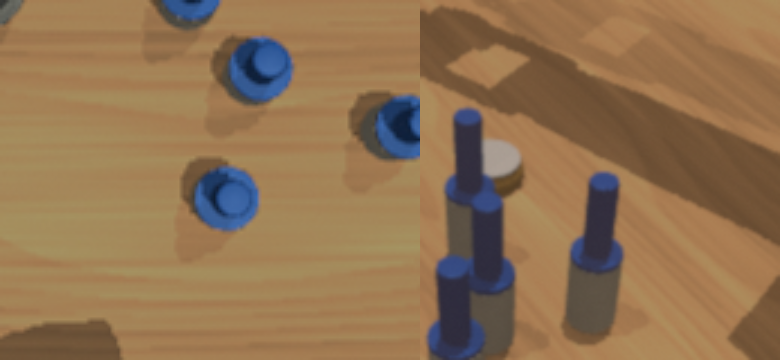

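The moves were refused: every row needs all seven fields. The picture shows the arm hasn't moved and the roller is still standing. I'll send them again in full.

Call:
{"op": "apply_moves", "data": {"targets": [{"ax":0,"ay":0,"az":0,"x":3,"y":-3.6,"z":0,"jaw":-1},{"ax":0,"ay":0,"az":0,"x":6.2,"y":-7.3,"z":0,"jaw":-1},{"ax":0,"ay":0,"az":0,"x":9.4,"y":-11,"z":0,"jaw":-1},{"ax":0,"ay":0,"az":0,"x":12.6,"y":-14.8,"z":0,"jaw":-1},{"ax":0,"ay":0,"az":0,"x":15.8,"y":-18.6,"z":0,"jaw":-1},{"ax":0,"ay":0,"az":0,"x":19,"y":-22.4,"z":0,"jaw":-1},{"ax":0,"ay":0,"az":0,"x":22,"y":-26,"z":0,"jaw":-1},{"ax":0,"ay":0,"az":0,"x":25,"y":-29.5,"z":0,"jaw":-1}]}}

```text
time: 1.0
tool_pos: [0.3809, -0.2467, 0.2314]
tcp_rot: [0.979, 0.204, 0.0, 0.0]
force: [0.8, -0.0, -0.2]
gripper_width: 0.999
grasp_force: 0.0
```

Call:
{"op": "apply_moves", "data": {"targets": [{"ax":0,"ay":0,"az":0,"x":3,"y":-3.6,"z":0,"jaw":-1},{"ax":0,"ay":0,"az":0,"x":6,"y":-7,"z":0,"jaw":-1},{"ax":0,"ay":0,"az":0,"x":8.5,"y":-10,"z":0,"jaw":-1},{"ax":0,"ay":0,"az":0,"x":10.5,"y":-12.5,"z":0,"jaw":-1},{"ax":0,"ay":0,"az":0,"x":12,"y":-14.2,"z":0,"jaw":-1},{"ax":0,"ay":0,"az":0,"x":12.4,"y":-14.6,"z":0,"jaw":-1},{"ax":0,"ay":0,"az":0,"x":12.4,"y":-14.6,"z":0,"jaw":-1},{"ax":0,"ay":0,"az":0,"x":12.4,"y":-14.6,"z":0,"jaw":-1}]}}

```text
time: 1.8
tool_pos: [0.4362, -0.0659, 0.2312]
tcp_rot: [0.979, 0.204, -0.0, 0.0]
force: [-0.5, -0.7, -0.2]
gripper_width: 0.999
grasp_force: 0.0
```

Run:
```python
from h import *
from scipy.spatial.transform import Rotation as Ro
o=ctrl.get_obs();T=Ro.from_quat(o["tcp_rot"]).as_matrix();print(T.round(4),o["tool_pos"],o["time"])
print("shift cm",T.T@(np.array([.436,-.065,.118])-o["tool_pos"])*100)
t=eyes.get_image("top")[:,:,::-1];s=eyes.get_image("scene")[:,:,::-1]
print(proj("scene",o["tool_pos"]),proj("scene",[.436,-.065,.165]))
cv2.imwrite("pics/c2.png",np.hstack([cv2.resize(t[180:320,230:370],(360,360)),cv2.resize(s[50:210,240:400],(360,360))]))
```

```text
[[ 9.169e-01  3.990e-01 -3.000e-04]
 [ 3.990e-01 -9.169e-01 -2.000e-04]
 [-3.000e-04  1.000e-04 -1.000e+00]] [ 0.43615159 -0.06586386  0.23122725] 1.8
shift cm [ 0.0241312  -0.08632189 11.32270997]
[324.59  98.22] [321.64 128.87]
```

View pics/c2.png

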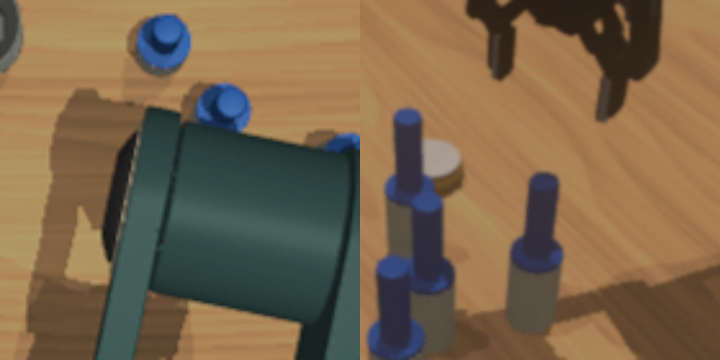

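The scene crop shows the open fingers with their midpoint at about (327,93), just where a tool centred over the handle (tip at 321,129) should be. I'll go down.

Call:
{"op": "apply_moves", "data": {"targets": [{"ax":0,"ay":0,"az":0,"x":0,"y":-0.1,"z":2,"jaw":-1},{"ax":0,"ay":0,"az":0,"x":0,"y":-0.1,"z":4.5,"jaw":-1},{"ax":0,"ay":0,"az":0,"x":0,"y":-0.1,"z":7,"jaw":-1},{"ax":0,"ay":0,"az":0,"x":0,"y":-0.1,"z":9.5,"jaw":-1},{"ax":0,"ay":0,"az":0,"x":0,"y":-0.1,"z":11,"jaw":-1},{"ax":0,"ay":0,"az":0,"x":0,"y":-0.1,"z":11.3,"jaw":-1},{"ax":0,"ay":0,"az":0,"x":0,"y":-0.1,"z":11.3,"jaw":-1},{"ax":0,"ay":0,"az":0,"x":0,"y":-0.1,"z":11.3,"jaw":0}], "squeeze": 30}}

```text
time: 2.7
tool_pos: [0.4364, -0.0645, 0.1196]
tcp_rot: [0.979, 0.204, 0.001, 0.0]
force: [0.2, -0.2, -0.2]
gripper_width: 0.859
grasp_force: 0.0
```

Call:
{"op": "apply_moves", "data": {"targets": [{"ax":0,"ay":0,"az":0,"x":0,"y":0,"z":0,"jaw":0.5},{"ax":0,"ay":0,"az":0,"x":0,"y":0,"z":0,"jaw":1},{"ax":0,"ay":0,"az":0,"x":0,"y":0,"z":0,"jaw":1},{"ax":0,"ay":0,"az":0,"x":0,"y":0,"z":0,"jaw":1},{"ax":0,"ay":0,"az":0,"x":0,"y":0,"z":0,"jaw":1},{"ax":0,"ay":0,"az":0,"x":0,"y":0,"z":0,"jaw":1},{"ax":0,"ay":0,"az":0,"x":0,"y":0,"z":0,"jaw":1},{"ax":0,"ay":0,"az":0,"x":0,"y":0,"z":0,"jaw":1}], "squeeze": 30}}

```text
time: 3.5
tool_pos: [0.4362, -0.0643, 0.1187]
tcp_rot: [0.979, 0.204, 0.0, 0.0]
force: [-0.5, -1.1, 5.7]
gripper_width: 0.291
grasp_force: 29.6
```

Call:
{"op": "apply_moves", "data": {"targets": [{"ax":0,"ay":0,"az":0,"x":0,"y":0,"z":-1,"jaw":1},{"ax":0,"ay":0,"az":0,"x":0,"y":0,"z":-3,"jaw":1},{"ax":0,"ay":0,"az":0,"x":0,"y":0,"z":-5.5,"jaw":1},{"ax":0,"ay":0,"az":0,"x":0,"y":0,"z":-8,"jaw":1},{"ax":0,"ay":0,"az":0,"x":0,"y":0,"z":-10.5,"jaw":1},{"ax":0,"ay":0,"az":0,"x":0,"y":0,"z":-12,"jaw":1},{"ax":0,"ay":0,"az":0,"x":0,"y":0,"z":-12.5,"jaw":1},{"ax":0,"ay":0,"az":0,"x":0,"y":0,"z":-12.5,"jaw":1}]}}

```text
time: 4.3
tool_pos: [0.4359, -0.0643, 0.2432]
tcp_rot: [0.979, 0.204, 0.0, -0.0]
force: [-0.1, 0.2, -1.8]
gripper_width: 0.3
grasp_force: 29.7
```

Run:
```python
from h import *
from scipy.spatial.transform import Rotation as Ro
o=ctrl.get_obs();T=Ro.from_quat(o["tcp_rot"]).as_matrix();print(o["tool_pos"],o["time"],o["grasp_force"],o["force"])
print("shift cm",T.T@(np.array([.4447,.2515,.243])-o["tool_pos"])*100)
s=eyes.get_image("scene")[:,:,::-1]
z=o["tool_pos"][2]-.1187
print([proj("scene",[*o["tool_pos"][:2],z+h]) for h in(0,.086,.165)])
cv2.imwrite("pics/c3.png",cv2.resize(s[0:210,220:430],(580,580)))
```

```text
[ 0.43594792 -0.06427163  0.24322774] 4.3 29.74514275789261 [-0.10275396  0.16620285 -1.79865669]
shift cm [ 1.34118906e+01 -2.86007762e+01  2.34058233e-02]
[array([320.06, 145.8 ]), array([324.13, 108.6 ]), array([328.54,  68.16])]
```

View pics/c3.png

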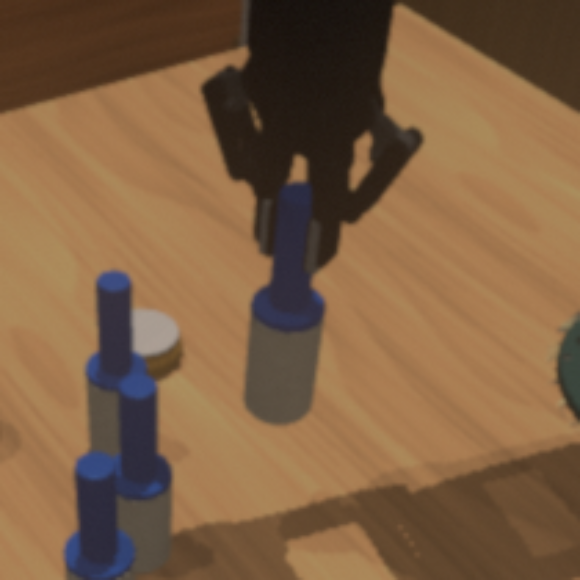

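The roller hangs upright in the grip, with its foot at (321,147) against (320,146) expected, so there is no slip or tilt. I'll carry it over the blue case.

Call:
{"op": "apply_moves", "data": {"targets": [{"ax":0,"ay":0,"az":0,"x":0.5,"y":-1,"z":0,"jaw":1},{"ax":0,"ay":0,"az":0,"x":1.6,"y":-3.4,"z":0,"jaw":1},{"ax":0,"ay":0,"az":0,"x":3,"y":-6.4,"z":0,"jaw":1},{"ax":0,"ay":0,"az":0,"x":4.5,"y":-9.6,"z":0,"jaw":1},{"ax":0,"ay":0,"az":0,"x":6,"y":-12.8,"z":0,"jaw":1},{"ax":0,"ay":0,"az":0,"x":7.5,"y":-16,"z":0,"jaw":1},{"ax":0,"ay":0,"az":0,"x":9,"y":-19.2,"z":0,"jaw":1},{"ax":0,"ay":0,"az":0,"x":10.4,"y":-22.2,"z":0,"jaw":1}]}}

```text
time: 5.15
tool_pos: [0.4418, 0.183, 0.2423]
tcp_rot: [0.979, 0.204, -0.001, -0.0]
force: [0.9, 0.2, -1.1]
gripper_width: 0.293
grasp_force: 29.8
```

Call:
{"op": "apply_moves", "data": {"targets": [{"ax":0,"ay":0,"az":0,"x":1.2,"y":-2.6,"z":0,"jaw":1},{"ax":0,"ay":0,"az":0,"x":2.2,"y":-4.7,"z":0,"jaw":1},{"ax":0,"ay":0,"az":0,"x":2.8,"y":-6,"z":0,"jaw":1},{"ax":0,"ay":0,"az":0,"x":3,"y":-6.4,"z":0,"jaw":1},{"ax":0,"ay":0,"az":0,"x":3,"y":-6.4,"z":0,"jaw":1},{"ax":0,"ay":0,"az":0,"x":3,"y":-6.4,"z":0,"jaw":1},{"ax":0,"ay":0,"az":0,"x":3,"y":-6.4,"z":0,"jaw":1},{"ax":0,"ay":0,"az":0,"x":3,"y":-6.4,"z":0,"jaw":1}]}}

```text
time: 5.95
tool_pos: [0.4447, 0.2508, 0.2434]
tcp_rot: [0.979, 0.203, 0.0, 0.0]
force: [-1.1, -0.2, -1.6]
gripper_width: 0.298
grasp_force: 29.8
```

Run:
```python
from h import *
from scipy.spatial.transform import Rotation as Ro
o=ctrl.get_obs();T=Ro.from_quat(o["tcp_rot"]).as_matrix();print(o["tool_pos"],o["time"],o["grasp_force"],o["force"])
print("shift cm",T.T@(np.array([.4447,.2515,.124])-o["tool_pos"])*100)
s=np.ascontiguousarray(eyes.get_image("scene")[:,:,::-1])
c=cv2.resize(s[160:340,350:530],None,fx=3.2,fy=3.2)
a=np.linspace(0,6.283,60)
for x,r,z in[((.4447,.2515),.046,.09),((.4447,.2515),.042,.09),(o["tool_pos"][:2],.024,o["tool_pos"][2]-.1187)]:
    p=np.array([proj("scene",[x[0]+r*np.cos(t),x[1]+r*np.sin(t),z]) for t in a])
    cv2.polylines(c,[((p-[350,160]+.5)*3.2).astype(np.int32)],1,(0,255,255),1)
cv2.imwrite("pics/c4.png",c)
```

```text
[0.44469637 0.25080032 0.24343495] 5.95 29.830542504787445 [-1.09428561 -0.17794329 -1.57215256]
shift cm [ 0.02516395 -0.06473165 11.94349769]
```

View pics/c4.png

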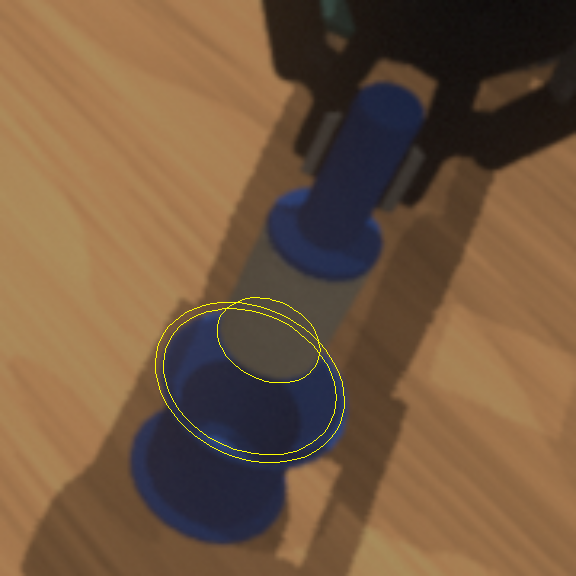

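The projected rim and foot outlines lie on the real rim (about (250,382) in the crop) and the real foot (268,340), so the roller is aligned. I'll guide it down.

Call:
{"op": "apply_moves", "data": {"targets": [{"ax":0,"ay":0,"az":0,"x":0,"y":0,"z":1,"jaw":1},{"ax":0,"ay":0,"az":0,"x":0,"y":0,"z":2,"jaw":1},{"ax":0,"ay":0,"az":0,"x":0,"y":0,"z":3,"jaw":1},{"ax":0,"ay":0,"az":0,"x":0,"y":0,"z":4,"jaw":1},{"ax":0,"ay":0,"az":0,"x":0,"y":0,"z":5,"jaw":1},{"ax":0,"ay":0,"az":0,"x":0,"y":0,"z":6,"jaw":1},{"ax":0,"ay":0,"az":0,"x":0,"y":0,"z":6.5,"jaw":1},{"ax":0,"ay":0,"az":0,"x":0,"y":0,"z":7,"jaw":1}]}}

```text
time: 6.8
tool_pos: [0.4446, 0.2515, 0.1729]
tcp_rot: [0.979, 0.204, -0.0, 0.0]
force: [-0.8, 0.3, -1.4]
gripper_width: 0.293
grasp_force: 29.8
```

No contact so far. I'll go on to just above the floor, 4.7 cm of the remaining 4.9 cm.

Call:
{"op": "apply_moves", "data": {"targets": [{"ax":0,"ay":0,"az":0,"x":0,"y":0,"z":0.7,"jaw":1},{"ax":0,"ay":0,"az":0,"x":0,"y":0,"z":1.5,"jaw":1},{"ax":0,"ay":0,"az":0,"x":0,"y":0,"z":2.3,"jaw":1},{"ax":0,"ay":0,"az":0,"x":0,"y":0,"z":3.1,"jaw":1},{"ax":0,"ay":0,"az":0,"x":0,"y":0,"z":3.8,"jaw":1},{"ax":0,"ay":0,"az":0,"x":0,"y":0,"z":4.3,"jaw":1},{"ax":0,"ay":0,"az":0,"x":0,"y":0,"z":4.6,"jaw":1},{"ax":0,"ay":0,"az":0,"x":0,"y":0,"z":4.7,"jaw":1}]}}

```text
time: 7.6
tool_pos: [0.4445, 0.2514, 0.126]
tcp_rot: [0.979, 0.204, -0.0, 0.0]
force: [0.2, -0.3, -1.3]
gripper_width: 0.295
grasp_force: 29.8
```

Call:
{"op": "apply_moves", "data": {"targets": [{"ax":0,"ay":0,"az":0,"x":0,"y":0,"z":0.05,"jaw":1},{"ax":0,"ay":0,"az":0,"x":0,"y":0,"z":0.1,"jaw":1},{"ax":0,"ay":0,"az":0,"x":0,"y":0,"z":0.15,"jaw":1},{"ax":0,"ay":0,"az":0,"x":0,"y":0,"z":0.2,"jaw":1},{"ax":0,"ay":0,"az":0,"x":0,"y":0,"z":0.2,"jaw":1},{"ax":0,"ay":0,"az":0,"x":0,"y":0,"z":0.2,"jaw":1},{"ax":0,"ay":0,"az":0,"x":0,"y":0,"z":0.2,"jaw":1},{"ax":0,"ay":0,"az":0,"x":0,"y":0,"z":0.2,"jaw":1}]}}

```text
time: 8.4
tool_pos: [0.4446, 0.2515, 0.1243]
tcp_rot: [0.979, 0.204, 0.0, -0.0]
force: [-0.8, 0.3, -1.8]
gripper_width: 0.298
grasp_force: 29.8
```

Still no floor contact. I'll lower slowly for a little more.

Call:
{"op": "apply_moves", "data": {"targets": [{"ax":0,"ay":0,"az":0,"x":0,"y":0,"z":0.05,"jaw":1},{"ax":0,"ay":0,"az":0,"x":0,"y":0,"z":0.1,"jaw":1},{"ax":0,"ay":0,"az":0,"x":0,"y":0,"z":0.15,"jaw":1},{"ax":0,"ay":0,"az":0,"x":0,"y":0,"z":0.15,"jaw":1},{"ax":0,"ay":0,"az":0,"x":0,"y":0,"z":0.15,"jaw":1},{"ax":0,"ay":0,"az":0,"x":0,"y":0,"z":0.15,"jaw":1},{"ax":0,"ay":0,"az":0,"x":0,"y":0,"z":0.15,"jaw":1},{"ax":0,"ay":0,"az":0,"x":0,"y":0,"z":0.15,"jaw":1}]}}

```text
time: 9.2
tool_pos: [0.4449, 0.2516, 0.1237]
tcp_rot: [0.979, 0.204, 0.001, -0.0]
force: [-1.9, -0.6, 7.8]
gripper_width: 0.294
grasp_force: 30.8
```

Floor contact, at 7.8 N up. I'll let go slowly and then rise.

Call:
{"op": "apply_moves", "data": {"targets": [{"ax":0,"ay":0,"az":0,"x":0,"y":0,"z":0,"jaw":0.2},{"ax":0,"ay":0,"az":0,"x":0,"y":0,"z":0,"jaw":0},{"ax":0,"ay":0,"az":0,"x":0,"y":0,"z":0,"jaw":-0.5},{"ax":0,"ay":0,"az":0,"x":0,"y":0,"z":0,"jaw":-1},{"ax":0,"ay":0,"az":0,"x":0,"y":0,"z":0,"jaw":-1},{"ax":0,"ay":0,"az":0,"x":0,"y":0,"z":0,"jaw":-1},{"ax":0,"ay":0,"az":0,"x":0,"y":0,"z":0,"jaw":-1},{"ax":0,"ay":0,"az":0,"x":0,"y":0,"z":0,"jaw":-1}]}}

```text
time: 10.0
tool_pos: [0.4446, 0.2514, 0.1228]
tcp_rot: [0.979, 0.204, -0.0, -0.0]
force: [0.5, -0.7, 0.4]
gripper_width: 0.998
grasp_force: 0.0
```

Call:
{"op": "apply_moves", "data": {"targets": [{"ax":0,"ay":0,"az":0,"x":0,"y":0,"z":-1,"jaw":-1},{"ax":0,"ay":0,"az":0,"x":0,"y":0,"z":-3,"jaw":-1},{"ax":0,"ay":0,"az":0,"x":0,"y":0,"z":-5.5,"jaw":-1},{"ax":0,"ay":0,"az":0,"x":0,"y":0,"z":-8,"jaw":-1},{"ax":0,"ay":0,"az":0,"x":0,"y":0,"z":-10.5,"jaw":-1},{"ax":0,"ay":0,"az":0,"x":0,"y":0,"z":-12,"jaw":-1},{"ax":0,"ay":0,"az":0,"x":0,"y":0,"z":-12.5,"jaw":-1},{"ax":0,"ay":0,"az":0,"x":0,"y":0,"z":-12.5,"jaw":-1}]}}

```text
time: 10.8
tool_pos: [0.4447, 0.2515, 0.248]
tcp_rot: [0.979, 0.204, 0.0, -0.0]
force: [-0.7, 0.1, 0.3]
gripper_width: 0.997
grasp_force: 0.0
```

Run:
```python
from h import *
o=ctrl.get_obs();print(o["tool_pos"],o["time"],o["grasp_force"],o["force"])
s=np.ascontiguousarray(eyes.get_image("scene")[:,:,::-1])
c=cv2.resize(s[160:340,350:530],None,fx=3.2,fy=3.2)
for z in(.091,.170): 
    p=np.array([proj("scene",[.4447+.013*np.cos(t),.2515+.013*np.sin(t),z]) for t in np.linspace(0,6.283,40)])
    cv2.polylines(c,[((p-[350,160]+.5)*3.2).astype(np.int32)],1,(0,255,255),1)
cv2.imwrite("pics/c5.png",c)
```

```text
[0.44465654 0.2514836  0.24796019] 10.8 0.0 [-0.72332219  0.05354179  0.33132045]
```

View pics/c5.png

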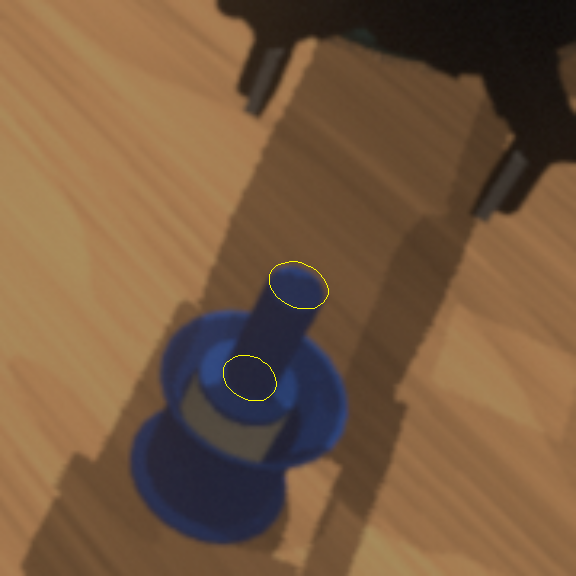

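The roller stands upright in the blue case. Its handle tip is at crop (298,288), on the outline expected for full depth, and the fingers are clear. I'll hand it in.

```bash
python3 -c "
from plant import ctrl
print(ctrl.close_job())"
```

```text
the job is handed in; nothing more can be done
None
```

The lint roller nearest the base was lowered in the grip into the blue case and released on the bottom, handle up, with the cologne bottle never approached; I handed the job in at about 11 s, and the hand-in returned no verdict.

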